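# Ribbon reels in order of size on the reel stand

### The arm

A 6-joint arm with a two-finger parallel gripper is mounted at the origin on the work surface. World frame = base frame: x ahead of the robot, y to its left, z up, the work surface at z = 0. Lengths are in m, angles in rad, forces in N, time in s.
With the tool pointing down it reaches from about 0.35 to 0.975 m from the base axis. Payload 4.9 kg.
Tool frame: the origin (TCP) lies between the finger pads; the fingertips stand 22 mm ahead of it and the grasp point (between the pads) lies 3 mm ahead of it; z points along the fingers, y is the line along which they close (so a half turn about z gives the same grasp; the last joint's range is limited). The gripper opens to 85 mm and grips with 20 to 120 N. Pads are 22 mm wide; open, the fingers measure 114 mm over their backs; the gripper's body (76 mm by 85 mm) begins 54 mm behind the grasp point. The pads swing forward as they close: fully open they stand 13 mm farther back than shut.
Start: joints at [1.021, 0.053, 1.613, -0, 1.476, -0.119], TCP at [0.261, 0.568, 0.253] pointing down, gripper open.
Joint ranges: [-3.01, 3.01], [-1.01, 2.22], [0.06, 2.58], [-1.02, 4.17], [0.09, 2.62], [-3.14, 3.14]. Speed limits (rad/s): [2.57, 2.57, 3.14, 3.14, 3.14, 3.14].

### API

Orientations are given as a unit quaternion [w, x, y, z].
In Python, from plant import state, grab_frame, get_calibration, job_done, recognise, regions_of gives the robot as it stands.
- The arm moves only by the tool apply_moves, never from a script. Its argument "targets" is a list of rows, each an object with "translation": the shift along the tool's x, y, z normalised to -1 to 1, where 1 is 100 mm, a list of three; "twist": the turn about the tool's z normalised to -1 to 1, where 1 is 0.1 rad; "hand": the opening, from 0 (shut) to 1 (fully open). A call has 1 to 8 rows; each row shifts and turns the commanded pose from where the row before left it, along the tool's axes as they then stand; what a row does not reach is not made up. A row lasts 1/10 s, in which the tool goes at most 50 mm and 8.59 degrees, less where a joint would pass 70% of its speed; a pose out of reach is approached as far as the arm can. A call with a number of a shift or a turn outside -1 to 1 is refused whole. A call with a gripper value outside its range is refused whole. The fingers move at their own pace and stop on an object; the grip force is fixed at half the most. Time passes only in rows, so rows that do not move let the fingers close. It gives the time, the measured TCP pose, the force, the opening and the grip force at its end, in the units of the state.
- state(): the state, without advancing time (a new reading comes with each control period).
- grab_frame(name): name is "side" or "top"; returns the picture (400x640x3 uint8, red, green, blue); there is no depth.
- get_calibration(name): a dict with "camera_matrix" (3x3 intrinsics, pixels), "pose" (4x4, takes a point from camera to world coordinates). Camera axes: x right, y up, looking along -z (the intrinsics and any distortion apply to the point x, -y, -z); pixel columns grow to the right and rows downward; lengths in m; the calibration is good to about 2 mm. A picture is of the moment at which its call begins. get_calibration takes no time and is no camera call.
- job_done(): hands the job in; it is judged then, once.
Trained networks look in the newest picture that a camera, given by its name, has taken for a name from the list of things; names that differ only in an ending like _2 or _b are one class to them, and where a whole thing is asked for, a point or a joint stands for the part that bears it (a point fixed in the world has none). Each returns a list of dicts, best first, with "score" (0 to 1); they miss things now and then, are a little off and sometimes report something else, mostly with a low value. They report only what shows in the picture. A call takes as long as a camera call. They do not tell look-alikes from the thing itself.
- recognise(camera, query): "point" ([x, y, z] in m, in world coordinates, good to about 4 mm: the middle of the surface that is visible of it).
- regions_of(camera, query): "pixels" (400x640 bool, what is visible of it).
The state is a dict: "time": time; "joint_pos": joint angles; "joint_vel": joint speeds; "joint_efforts": joint torques, N m; "tool_pos": TCP position; "tool_rot": TCP orientation; "contact_force": force on the tool from outside, world axes, zero at the start; "ft_torque": the same for the moment, N m; "gripper_width": opening from 0.0 (shut) to 1.0 (fully open); "grasp_force": force on a finger pad.
Only numpy, scipy, OpenCV 4.12 (cv2) and the standard library are available. Lean on these libraries where they do the work, as an engineer would, in place of code of your own. Each camera call takes 0.05 s, during which the arm holds its last target. There are 200 camera calls.

### The job

The biggest of five ribbon reels already sits on the peg at one end of the wooden reel stand. Put the other four reels on the four empty pegs so that they get steadily smaller along the row, starting with the next biggest right beside the biggest and ending with the smallest at the far end, each lying flat on the board with its peg through its hole. Leave the biggest reel where it is, and do not push the stamp, bead jar, stapler or glue bottle about.

Things in the scene. Friction and masses are not known exactly. Their poses are not given: they have to be found in the camera images.
- reel_large_c (a point): the largest of the four loose ribbon reels: white flanges, olive ribbon wound almost level with them, 60 mm across, 32 mm high, lying flat on the table with its 22 mm round bore upright and right through it. The point is the reel's centre: on its axis, half-way up (16 mm above its underside); z along the axis. 75 g.
- reel_medium_c (a point): the second largest of the four loose ribbon reels: white flanges, olive ribbon wound almost level with them, 52 mm across, 26 mm high, lying flat on the table with its 22 mm round bore upright and right through it. The point is the reel's centre: on its axis, half-way up (13 mm above its underside); z along the axis. 50 g.
- reel_small_c (a point): the third largest of the four loose ribbon reels: white flanges, olive ribbon wound almost level with them, 44 mm across, 20 mm high, lying flat on the table with its 22 mm round bore upright and right through it. The point is the reel's centre: on its axis, half-way up (10 mm above its underside); z along the axis. 30 g.
- reel_smallest_c (a point): the smallest of the four loose ribbon reels: white flanges, olive ribbon wound almost level with them, 36 mm across, 14 mm high, lying flat on the table with its 22 mm round bore upright and right through it. The point is the reel's centre: on its axis, half-way up (7 mm above its underside); z along the axis. 16 g.
- reel_largest_c (a point): the biggest reel of the set, same white flanges and olive ribbon, 70 mm across, 40 mm high, 22 mm bore. It already lies on the stand over one of its two end dowels (which end varies) and stays there. The point is its centre, half-way up, 20 mm above the stand's board. Loose, 120 g.
- stand: reel stand: brown board 76 mm wide (x) by 412 mm long (y), fixed to the table, its top face 16 mm above the table. Five upright dowels (the pegs), 8 mm thick, stand on its centre line at y = -168, -84, 0, 84 and 168 mm (x = 0) and reach 45 mm above the board (61 mm above the table). Origin: centre of its underside, at table height; x across the board, y along the row, z up. Stands beyond the loose reels as seen from the robot.
- stamp_c (a point): bystander: a wooden hand stamp, block 46 mm square with a turned knob handle, 58 mm high, among the reels. The point is its centre, half-way up.
- bead_jar_c (a point): bystander: a small glass jar of beads with a steel lid, 52 mm across, 56 mm high, among the reels. The point is its centre, half-way up.
- stapler_c (a point): bystander: a black desk stapler, 135 mm long, 34 mm wide, about 55 mm high, beside the +y end of the stand. The point is 30 mm above the table at its middle; x along its length.
- glue_c (a point): bystander: a white glue bottle with orange nozzle, 48 mm across, 103 mm high, beside the -y end of the stand. The point is on its axis, 50 mm above the table.
Things that resemble listed ones, but are neither listed nor needed, are in the scene too. Leave any black or orange look-alike of the part that bears reel_medium_c alone.

How it is judged:
By the outcome, as a careful person would: the job done as asked, in the order asked, and still so for the second after the job is handed in, with the robot touching nothing.
It also fails if it takes over 99 s, if anything falls off the work surface, if the arm or the gripper's body presses on something with over 40 N, if the wrist force passes 120 N, or if a joint passes its speed limit or range.

## Working session

There is one attempt and no reset: what is moved stays moved. The work goes in short steps, Python scripts to look and compute and a tool call to move; the robot and the scene stay as the last step left them, time stands still between calls to the robot, and variables do not carry over. Pictures are saved under pics/ and viewed, at most 14 in all, crops included, and the job is handed in when it is done.

Besides the shell and the picture viewer there is one more tool, called after "Emit:" by a JSON object that holds its "fn" and its "kwargs". apply_moves: Moves the arm, as the interface text tells. Its arguments: {"type":"object","properties":{"targets":{"type":"array"}},"required":["targets"]}

```bash
mkdir -p pics; ls; python3 - <<'E'
from plant import *
import cv2,numpy as np
for c in("top","side"):
    f=grab_frame(c); cv2.imwrite(f"pics/{c}0.png",f[:,:,::-1])
    k=get_calibration(c); print(c,np.round(k["camera_matrix"],1).tolist(),np.round(k["pose"],3).tolist(),[x for x in k if x not in("camera_matrix","pose")])
    for q in["reel_large_c","reel_medium_c","reel_small_c","reel_smallest_c","reel_largest_c","stand"]:
        print(q,[(round(r["score"],2),np.round(r["point"],3).tolist()) for r in recognise(c,q)])
s=state();print(s["time"],s["tool_pos"],s["tool_rot"],s["gripper_width"])
E
```

```text
pics
top [[373.5, 0.0, 320.0], [0.0, 373.5, 196.6], [0.0, 0.0, 1.0]] [[-0.009, 0.992, -0.129, 0.38], [-1.0, -0.008, 0.004, 0.007], [0.003, 0.129, 0.992, 0.994], [0.0, 0.0, 0.0, 1.0]] []
reel_large_c [(0.83, [0.438, -0.079, 0.029])]
reel_medium_c [(0.74, [0.344, -0.153, 0.026]), (0.73, [0.513, -0.3, 0.026]), (0.59, [0.47, -0.19, 0.024])]
reel_small_c [(0.65, [0.43, 0.181, 0.016]), (0.18, [0.466, -0.187, 0.022])]
reel_smallest_c [(0.59, [0.407, -0.319, 0.018])]
reel_largest_c [(0.7, [0.596, 0.129, 0.057])]
stand [(0.57, [0.609, -0.061, 0.019])]
side [[446.1, 0.0, 319.1], [0.0, 446.1, 196.3], [0.0, 0.0, 1.0]] [[0.977, 0.14, -0.161, 0.336], [-0.214, 0.624, -0.752, -0.801], [-0.005, 0.769, 0.639, 0.756], [0.0, 0.0, 0.0, 1.0]] []
reel_large_c []
reel_medium_c [(0.95, [0.471, -0.193, 0.026]), (0.6, [0.521, -0.31, 0.03]), (0.58, [0.338, -0.16, 0.024])]
reel_small_c [(0.78, [0.433, 0.172, 0.015])]
reel_smallest_c [(0.59, [0.409, -0.329, 0.009])]
reel_largest_c [(0.76, [0.594, 0.119, 0.055]), (0.2, [0.614, -0.103, 0.015])]
stand [(0.78, [0.617, -0.102, 0.016]), (0.26, [0.593, -0.394, 0.06])]
0.7 [0.26099181 0.56789147 0.25333704] [-6.80585574e-06  2.13721029e-01  9.76894734e-01  1.75378602e-05] 1.0030426310282075
```

View pics/top0.png

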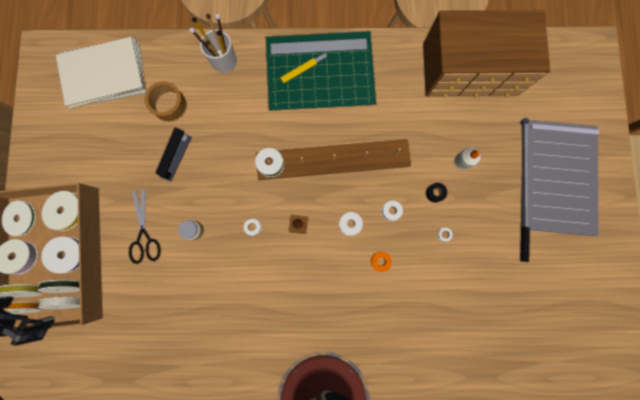

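View pics/side0.png

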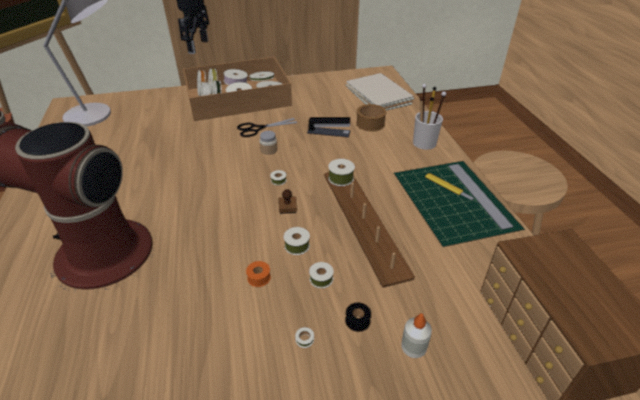

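Candidates in the top view are the white reels at (350,224) large, (393,210) medium, (252,227) small, (445,234) smallest. The look-alikes to leave alone are orange (381,261) and black (436,192). The biggest reel sits at the +y end, (269,161). Next I'll check the choice in a close crop and measure.

```bash
cat > h.py <<'E'
from plant import *
import cv2,numpy as np
K={c:get_calibration(c) for c in("top","side")}
def ray(c,uv,z):
    k=K[c];P=np.array(k["pose"]);M=np.array(k["camera_matrix"])
    d=np.linalg.inv(M)@[uv[0],uv[1],1]; d=P[:3,:3]@(d*[1,-1,-1]); o=P[:3,3]
    return (o+d*(z-o[2])/d[2])
def pix(c,p):
    k=K[c];P=np.array(k["pose"]);M=np.array(k["camera_matrix"])
    q=P[:3,:3].T@(np.array(p)-P[:3,3])*[1,-1,-1]; q=M@q; return q[:2]/q[2]
def white(f,c,p,r,z):
    "centre, diameter of the white flange (top face at z) near world xy p, from a mask hull on plane z"
    u,v=pix(c,[p[0],p[1],z]); hs=cv2.cvtColor(f,cv2.COLOR_RGB2HSV)
    m=((hs[:,:,1]<60)&(hs[:,:,2]>135)).astype(np.uint8)
    g=np.zeros_like(m); cv2.circle(g,(int(round(u)),int(round(v))),int(r*420+6),1,-1); m*=g
    n,l,st,ce=cv2.connectedComponentsWithStats(m)
    if n<2: return None
    i=1+np.argmax(st[1:,4]); pts=cv2.convexHull(np.argwhere(l==i)[:,::-1].astype(np.int32))
    mo=cv2.moments(pts); a=[mo["m10"]/mo["m00"],mo["m01"]/mo["m00"]]
    return ray(c,a,z)[:2],st[i,4]
R={"large":((.438,-.079),.03,.032),"medium":((.47,-.19),.026,.026),"small":((.43,.178),.022,.02),"smallest":((.407,-.322),.018,.014),"largest":((.596,.125),.035,.056)}
E
python3 - <<'E'
from h import *
F={c:grab_frame(c) for c in K}
for n,(p,r,z) in R.items():
    for c in K:
        w=white(F[c],c,p,r,z); print(n,c,w and (np.round(w[0],4),w[1]))
t=F["top"][:,:,::-1]; a=cv2.resize(t[135:275,240:460],None,fx=3.6,fy=3.6,interpolation=cv2.INTER_CUBIC)
cv2.imwrite("pics/ct.png",a[:,:800])
b=cv2.resize(F["side"][150:300,290:430,::-1],None,fx=4,fy=4,interpolation=cv2.INTER_CUBIC);cv2.imwrite("pics/cs.png",b)
E
```

```text
large top (array([ 0.4348, -0.0751]), np.int32(398))
large side (array([ 0.4371, -0.0763]), np.int32(348))
medium top (array([ 0.4685, -0.1845]), np.int32(288))
medium side (array([ 0.4707, -0.1858]), np.int32(317))
small top (array([0.4289, 0.1801]), np.int32(191))
small side (array([0.431 , 0.1812]), np.int32(107))
smallest top (array([ 0.4064, -0.3226]), np.int32(116))
smallest side (array([ 0.4068, -0.3253]), np.int32(199))
largest top (array([0.5952, 0.1338]), np.int32(553))
largest side (array([0.5971, 0.1339]), np.int32(307))
```

View pics/ct.png

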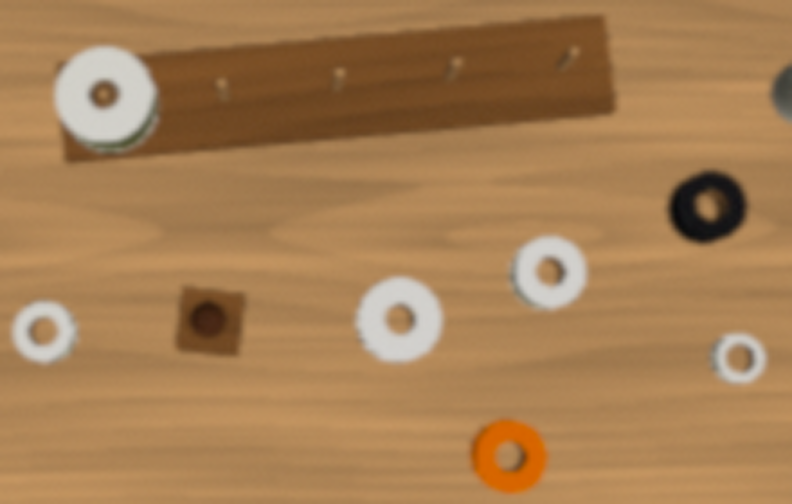

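View pics/cs.png

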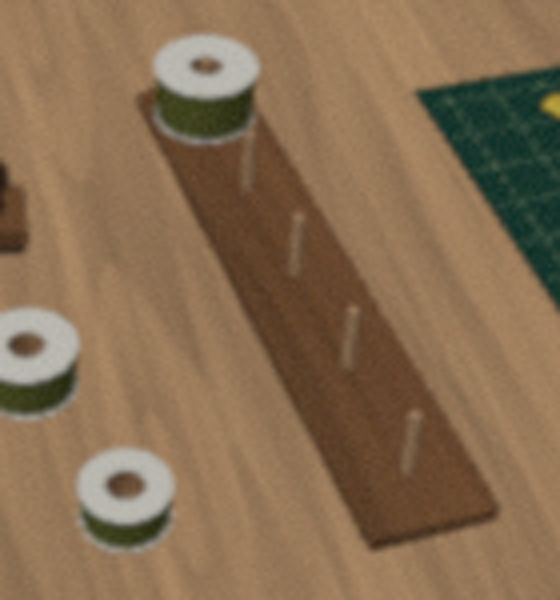

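The crops show the four white reels at the expected places, and their relative sizes confirm the choice. Pegs are free at top-crop tips (222,84), (340,73), (457,62), (574,50) and side-crop tips (249,122), (298,215), (351,308), (414,413). Now I'll compute the pegs.

```bash
python3 - <<'E'
from h import *
T=[(222,82),(340,72),(457,62),(574,50)];S=[(249,122),(298,215),(351,308),(414,413)]
B=[(247,187),(296,272),(347,367),(407,473)]
for t,s,b in zip(T,S,B):
    print([np.round(ray(c,q,z)[:2],4) for c,q,z in(("top",[(t[0]+.5)/3.6-.5+240,(t[1]+.5)/3.6-.5+135],.061),("side",[(s[0]+.5)/4-.5+290,(s[1]+.5)/4-.5+150],.061),("side",[(b[0]+.5)/4-.5+290,(b[1]+.5)/4-.5+150],.016))])
C=[(605,15),(614,111),(66,161)]
P=[ray("top",[(x+.5)/3.6-.5+240,(y+.5)/3.6-.5+135],.016)[:2] for x,y in C];print(np.round(P,4), "centre",(P[0]+P[2])/2)
for q in("stamp_c","bead_jar_c","glue_c"):
    grab_frame;print(q,[(round(r["score"],2),np.round(r["point"],3).tolist()) for r in recognise("top",q)])
E
```

```text
[array([0.6028, 0.0496]), array([0.6067, 0.0613]), array([0.6044, 0.0509])]
[array([ 0.6094, -0.0342]), array([ 0.6108, -0.0328]), array([ 0.6119, -0.0343])]
[array([ 0.616 , -0.1175]), array([ 0.6167, -0.1164]), array([ 0.6172, -0.1187])]
[array([ 0.6241, -0.201 ]), array([ 0.6242, -0.2002]), array([ 0.6241, -0.2025])]
[[ 0.6626 -0.2352]
 [ 0.5892 -0.2391]
 [ 0.5548  0.1668]] centre [ 0.6087092  -0.03423601]
stamp_c [(0.88, [0.44, 0.061, 0.02]), (0.18, [0.612, -0.059, 0.018])]
bead_jar_c [(0.91, [0.425, 0.325, 0.057])]
glue_c [(0.83, [0.597, -0.374, 0.062])]
```

Emit:
{"fn": "apply_moves", "kwargs": {"targets": [{"translation": [0, 0, 0], "twist": 0.95, "hand": 1}, {"translation": [0, 0, 0], "twist": 0.95, "hand": 1}, {"translation": [0, 0, 0], "twist": 0.95, "hand": 1}, {"translation": [0, 0, 0], "twist": 0.95, "hand": 1}, {"translation": [0, 0, 0], "twist": 0.95, "hand": 1}, {"translation": [0, 0, 0], "twist": 0.95, "hand": 1}, {"translation": [0, 0, 0], "twist": 0.95, "hand": 1}, {"translation": [0, 0, 0], "twist": 0.95, "hand": 1}]}}

```text
time: 1.75
tool_pos: [0.261, 0.5679, 0.2533]
tool_rot: [-0.0, 0.562, 0.827, -0.0]
contact_force: [0.6, -0.1, 0.1]
gripper_width: 1.002
grasp_force: 0.0
```

Emit:
{"fn": "apply_moves", "kwargs": {"targets": [{"translation": [0, 0, 0], "twist": 0.95, "hand": 1}, {"translation": [0, 0, 0], "twist": 0.95, "hand": 1}, {"translation": [0, 0, 0], "twist": 0.95, "hand": 1}, {"translation": [0, 0, 0], "twist": 0.95, "hand": 1}, {"translation": [-0.4, 0.2, 0], "twist": 0, "hand": 1}, {"translation": [-0.4, 0.2, 0], "twist": 0, "hand": 1}, {"translation": [-0.4, 0.2, 0], "twist": 0, "hand": 1}, {"translation": [-0.4, 0.2, 0], "twist": 0, "hand": 1}]}}

```text
time: 2.55
tool_pos: [0.3414, 0.4065, 0.2534]
tool_rot: [0.0, 0.707, 0.707, 0.0]
contact_force: [0.7, -0.1, 0.8]
gripper_width: 1.0
grasp_force: 0.0
```

Emit:
{"fn": "apply_moves", "kwargs": {"targets": [{"translation": [-0.376, 0.148, 0.22], "twist": 0, "hand": 1}, {"translation": [-0.376, 0.148, 0.22], "twist": 0, "hand": 1}, {"translation": [-0.376, 0.148, 0.22], "twist": 0, "hand": 1}, {"translation": [-0.376, 0.148, 0.22], "twist": 0, "hand": 1}, {"translation": [-0.376, 0.148, 0.22], "twist": 0, "hand": 1}, {"translation": [-0.376, 0.148, 0.22], "twist": 0, "hand": 1}, {"translation": [0, 0, 0.25], "twist": 0, "hand": 1}, {"translation": [0, 0, 0.25], "twist": 0, "hand": 1}]}}

```text
time: 3.35
tool_pos: [0.4306, 0.181, 0.0709]
tool_rot: [0.0, 0.708, 0.706, 0.001]
contact_force: [0.1, 0.2, -0.6]
gripper_width: 0.998
grasp_force: 0.0
```

Emit:
{"fn": "apply_moves", "kwargs": {"targets": [{"translation": [0, 0, 0.2], "twist": 0, "hand": 1}, {"translation": [0, 0, 0.16], "twist": 0, "hand": 1}, {"translation": [0, 0, 0.1], "twist": 0, "hand": 1}, {"translation": [0, 0, 0], "twist": 0, "hand": 0.4}, {"translation": [0, 0, 0], "twist": 0, "hand": 0}, {"translation": [0, 0, 0], "twist": 0, "hand": 0}, {"translation": [0, 0, 0], "twist": 0, "hand": 0}, {"translation": [0, 0, 0], "twist": 0, "hand": 0}]}}

```text
time: 4.15
tool_pos: [0.4312, 0.1827, 0.027]
tool_rot: [0.001, 0.707, 0.707, 0.001]
contact_force: [-0.4, 0.2, 5.6]
gripper_width: 0.484
grasp_force: 61.1
```

Emit:
{"fn": "apply_moves", "kwargs": {"targets": [{"translation": [0, 0, -0.1], "twist": 0, "hand": 0}, {"translation": [0, 0, -0.3], "twist": 0, "hand": 0}, {"translation": [0, 0, -0.4], "twist": 0, "hand": 0}, {"translation": [0, 0, -0.3], "twist": 0, "hand": 0}, {"translation": [0, 0, 0], "twist": 0, "hand": 0}]}}

```text
time: 4.65
tool_pos: [0.4329, 0.1831, 0.1412]
tool_rot: [0.003, 0.707, 0.707, 0.004]
contact_force: [1.1, -0.1, -0.0]
gripper_width: 0.48
grasp_force: 60.8
```

Emit:
{"fn": "apply_moves", "kwargs": {"targets": [{"translation": [-0.37, 0.23, 0], "twist": 0, "hand": 0}, {"translation": [-0.37, 0.23, 0], "twist": 0, "hand": 0}, {"translation": [-0.37, 0.23, 0], "twist": 0, "hand": 0}, {"translation": [-0.37, 0.23, 0], "twist": 0, "hand": 0}, {"translation": [-0.37, 0.23, 0], "twist": 0, "hand": 0}, {"translation": [-0.37, 0.23, 0], "twist": 0, "hand": 0}, {"translation": [-0.37, 0.23, 0], "twist": 0, "hand": 0}, {"translation": [-0.37, 0.23, 0], "twist": 0, "hand": 0}]}}

```text
time: 5.45
tool_pos: [0.6137, -0.1152, 0.1342]
tool_rot: [-0.001, 0.707, 0.707, -0.0]
contact_force: [0.8, 0.6, 0.5]
gripper_width: 0.479
grasp_force: 60.7
```

```bash
python3 - <<'E'
from h import *
f=grab_frame("side");s=state();print(s["tool_pos"],s["gripper_width"])
u,v=pix("side",[.617,-.118,.08]).astype(int);print(u,v)
cv2.imwrite("pics/g1.png",cv2.resize(f[v-70:v+60,u-80:u+80,::-1],None,fx=4,fy=4,interpolation=cv2.INTER_CUBIC))
E
```

```text
[ 0.61648848 -0.12070008  0.1347217 ] 0.48103607452637803
378 220
```

View pics/g1.png

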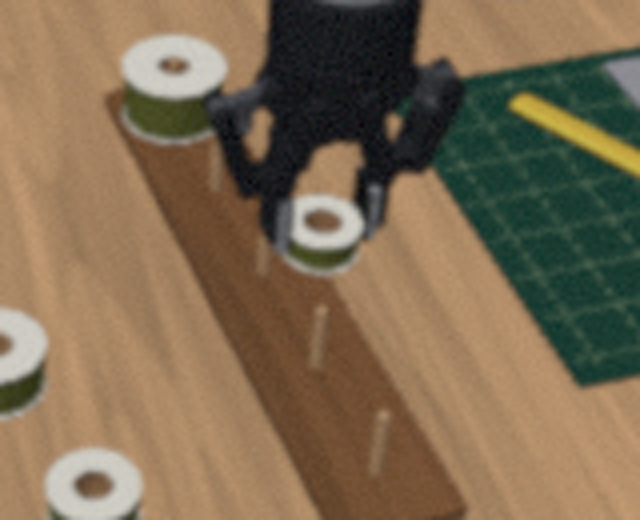

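```bash
python3 - <<'E'
from h import *
s=state();print(np.round(s["tool_pos"],4)); print(ray("side",[(323.5)/4-.5+298,222.5/4-.5+150],s["tool_pos"][2]-.0065))
E
```

```text
[ 0.6165 -0.1207  0.1347]
[ 0.61245186 -0.11928396  0.1282217 ]
```

Emit:
{"fn": "apply_moves", "kwargs": {"targets": [{"translation": [0.025, 0.025, 0.2], "twist": 0, "hand": 0}, {"translation": [0, 0, 0.17], "twist": 0, "hand": 0}, {"translation": [0, 0, 0], "twist": 0, "hand": 0}]}}

```text
time: 5.8
tool_pos: [0.613, -0.11, 0.0936]
tool_rot: [-0.004, 0.707, 0.707, -0.002]
contact_force: [-0.4, -0.5, -0.6]
gripper_width: 0.477
grasp_force: 60.8
```

```bash
python3 - <<'E'
from h import *
f=grab_frame("side");s=state();print(s["tool_pos"],s["contact_force"])
cv2.imwrite("pics/g2.png",cv2.resize(f[180:260,330:430,::-1],None,fx=6,fy=6,interpolation=cv2.INTER_CUBIC))
E
```

```text
[ 0.61404333 -0.11017817  0.09542849] [ 0.95274333  0.56897116 -0.12270408]
```

View pics/g2.png

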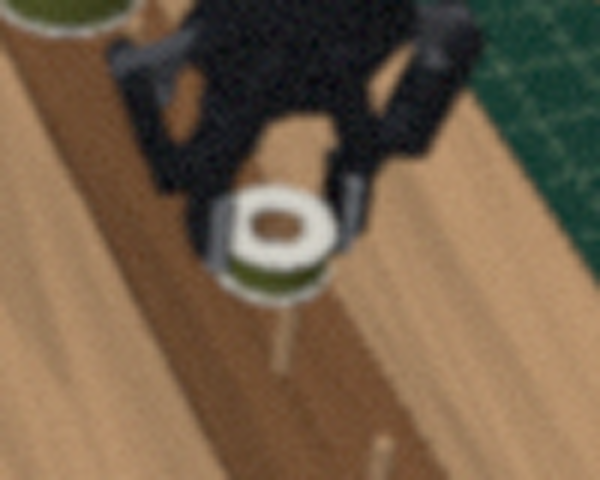

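Emit:
{"fn": "apply_moves", "kwargs": {"targets": [{"translation": [-0.05, 0.025, 0], "twist": 0, "hand": 0}, {"translation": [0, 0, 0], "twist": 0, "hand": 0}, {"translation": [0, 0, 0], "twist": 0, "hand": 0}, {"translation": [0, 0, 0], "twist": 0, "hand": 0}]}}

```text
time: 6.25
tool_pos: [0.6191, -0.1163, 0.0991]
tool_rot: [0.001, 0.707, 0.707, 0.0]
contact_force: [-0.2, -0.5, -1.5]
gripper_width: 0.48
grasp_force: 60.8
```

```bash
cat >> h.py <<'E'
def held(xy,z,r,c="side"):
    "white top flange pixel bbox near tool, print centre world estimate from the hole hull"
    f=grab_frame(c); w=white(f,c,xy,r,z); return f,w
def look(n,c="side",x0=330,y0=180,w=100,h=80,k=6):
    f=grab_frame(c); s=state(); print(np.round(s["tool_pos"],4),np.round(s["contact_force"],1),s["gripper_width"],s["time"])
    cv2.imwrite(f"pics/{n}.png",cv2.resize(f[y0:y0+h,x0:x0+w,::-1],None,fx=k,fy=k,interpolation=cv2.INTER_CUBIC)); return f
E
python3 - <<'E'
from h import *
f=look("g3"); p=state()["tool_pos"]; 
for r in(.018,.022): print(white(f,"side",p,r,p[2]-.0065))
p2=state()["tool_pos"];print(p2)
E
```

```text
[ 0.619  -0.1162  0.0989] [-0.2  0.7 -0.1] 0.4791710612729251 6.3
(array([ 0.61934164, -0.11882207]), np.int32(173))
(array([ 0.61934164, -0.11882207]), np.int32(173))
[ 0.61903831 -0.116214    0.09894411]
```

Emit:
{"fn": "apply_moves", "kwargs": {"targets": [{"translation": [0, -0.02, 0.1], "twist": 0, "hand": 0}, {"translation": [0, 0, 0.15], "twist": 0, "hand": 0}, {"translation": [0, 0, 0.15], "twist": 0, "hand": 0}, {"translation": [0, 0, 0.12], "twist": 0, "hand": 0}, {"translation": [0, 0, 0], "twist": 0, "hand": 0}, {"translation": [0, 0, 0], "twist": 0, "hand": 0}]}}

```text
time: 6.9
tool_pos: [0.6163, -0.1161, 0.045]
tool_rot: [-0.001, 0.707, 0.707, -0.0]
contact_force: [-0.1, 0.5, -0.0]
gripper_width: 0.481
grasp_force: 62.3
```

```bash
python3 - <<'E'
from h import *
look("g4")
E
```

```text
[ 0.6165 -0.1162  0.0455] [-0.2 -0.4 -1.4] 0.4793148213695866 6.95
```

View pics/g4.png

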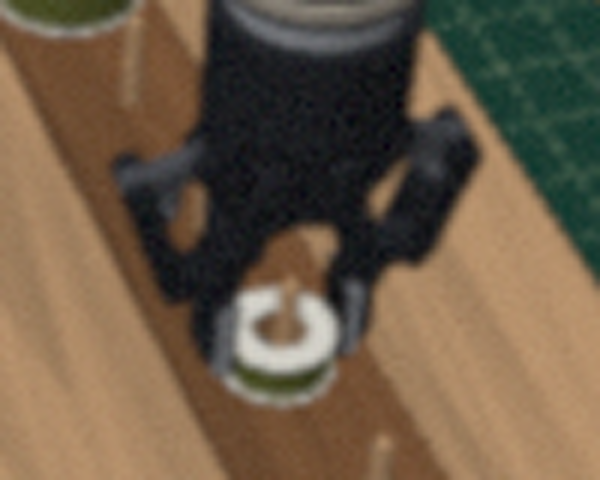

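Emit:
{"fn": "apply_moves", "kwargs": {"targets": [{"translation": [0, 0, 0.02], "twist": 0, "hand": 0}, {"translation": [0, 0, 0], "twist": 0, "hand": 1}, {"translation": [0, 0, 0], "twist": 0, "hand": 1}, {"translation": [0, 0, 0], "twist": 0, "hand": 1}, {"translation": [0, 0, -0.2], "twist": 0, "hand": 1}, {"translation": [0, 0, -0.3], "twist": 0, "hand": 1}, {"translation": [0, 0, -0.3], "twist": 0, "hand": 1}, {"translation": [0, 0, 0], "twist": 0, "hand": 1}]}}

```text
time: 7.75
tool_pos: [0.6201, -0.1172, 0.1304]
tool_rot: [0.005, 0.707, 0.707, 0.002]
contact_force: [1.2, -1.0, 0.6]
gripper_width: 1.002
grasp_force: 0.0
```

Emit:
{"fn": "apply_moves", "kwargs": {"targets": [{"translation": [-0.17, -0.37, 0], "twist": 0, "hand": 1}, {"translation": [-0.17, -0.37, 0], "twist": 0, "hand": 1}, {"translation": [-0.17, -0.37, 0], "twist": 0, "hand": 1}, {"translation": [-0.17, -0.36, 0], "twist": 0, "hand": 1}, {"translation": [0, 0, 0.2], "twist": 0, "hand": 1}, {"translation": [0, 0, 0.2], "twist": 0, "hand": 1}, {"translation": [0, 0, 0], "twist": 0, "hand": 1}, {"translation": [0, 0, 0], "twist": 0, "hand": 1}]}}

```text
time: 8.55
tool_pos: [0.4694, -0.184, 0.0839]
tool_rot: [-0.001, 0.707, 0.707, -0.0]
contact_force: [-0.6, -0.7, -0.3]
gripper_width: 1.0
grasp_force: 0.0
```

```bash
python3 - <<'E'
from h import *
F={c:grab_frame(c) for c in K}
print(np.round(state()["tool_pos"],4))
for n,p,r,z in(("small",(.617,-.118),.022,.036),("medium",)+R["medium"],("large",)+R["large"]):
    for c in K: print(n,c,white(F[c],c,p,r,z))
f=F["side"];cv2.imwrite("pics/g5.png",cv2.resize(f[180:330,280:430,::-1],None,fx=4,fy=4))
E
```

```text
[ 0.4705 -0.1844  0.0852]
small top (array([ 0.61244245, -0.11717845]), np.int32(212))
small side (array([ 0.61210519, -0.12401597]), np.int32(205))
medium top None
medium side (array([ 0.47079642, -0.18633661]), np.int32(334))
large top (array([ 0.43479877, -0.07508089]), np.int32(398))
large side (array([ 0.43958804, -0.05853928]), np.int32(22))
```

View pics/g5.png

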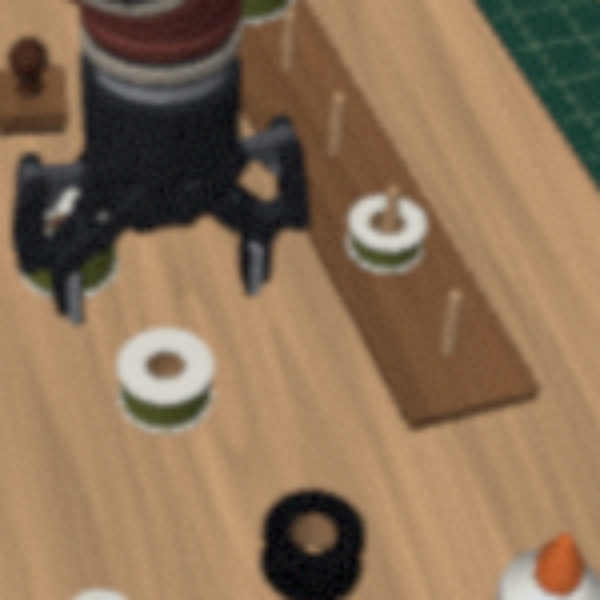

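Small is on its peg. Next I'll grasp the medium.

Emit:
{"fn": "apply_moves", "kwargs": {"targets": [{"translation": [0, 0, 0.25], "twist": 0, "hand": 1}, {"translation": [0, 0, 0.2], "twist": 0, "hand": 1}, {"translation": [0, 0, 0.13], "twist": 0, "hand": 1}, {"translation": [0, 0, 0], "twist": 0, "hand": 0.4}, {"translation": [0, 0, 0], "twist": 0, "hand": 0}, {"translation": [0, 0, 0], "twist": 0, "hand": 0}, {"translation": [0, 0, 0], "twist": 0, "hand": 0}, {"translation": [0, 0, 0], "twist": 0, "hand": 0}]}}

```text
time: 9.45
tool_pos: [0.4711, -0.185, 0.0281]
tool_rot: [0.002, 0.707, 0.707, 0.0]
contact_force: [0.7, 0.3, 5.7]
gripper_width: 0.575
grasp_force: 62.6
```

Emit:
{"fn": "apply_moves", "kwargs": {"targets": [{"translation": [0, 0, -0.1], "twist": 0, "hand": 0}, {"translation": [0, 0, -0.3], "twist": 0, "hand": 0}, {"translation": [0, 0, -0.4], "twist": 0, "hand": 0}, {"translation": [0, 0, -0.25], "twist": 0, "hand": 0}, {"translation": [0, 0, 0], "twist": 0, "hand": 0}, {"translation": [0, 0, 0], "twist": 0, "hand": 0}]}}

```text
time: 10.05
tool_pos: [0.4697, -0.1842, 0.1317]
tool_rot: [0.0, 0.707, 0.707, 0.0]
contact_force: [-0.1, 0.5, -0.6]
gripper_width: 0.577
grasp_force: 62.3
```

Emit:
{"fn": "apply_moves", "kwargs": {"targets": [{"translation": [0.3, 0.28, 0], "twist": 0, "hand": 0}, {"translation": [0.3, 0.28, 0], "twist": 0, "hand": 0}, {"translation": [0.3, 0.28, 0], "twist": 0, "hand": 0}, {"translation": [0.3, 0.28, 0], "twist": 0, "hand": 0}, {"translation": [0.3, 0.28, 0], "twist": 0, "hand": 0}, {"translation": [0, 0, 0.15], "twist": 0, "hand": 0}, {"translation": [0, 0, 0.15], "twist": 0, "hand": 0}, {"translation": [0, 0, 0], "twist": 0, "hand": 0}]}}

```text
time: 10.85
tool_pos: [0.6059, -0.0342, 0.0959]
tool_rot: [-0.004, 0.707, 0.707, -0.003]
contact_force: [-1.4, 0.3, -0.5]
gripper_width: 0.574
grasp_force: 62.4
```

Emit:
{"fn": "apply_moves", "kwargs": {"targets": [{"translation": [0, 0, 0], "twist": 0, "hand": 0}, {"translation": [0, 0, 0], "twist": 0, "hand": 0}, {"translation": [0, 0, 0], "twist": 0, "hand": 0}]}}

```text
time: 11.15
tool_pos: [0.61, -0.035, 0.1022]
tool_rot: [0.001, 0.707, 0.707, 0.0]
contact_force: [0.6, 0.2, -1.3]
gripper_width: 0.577
grasp_force: 62.4
```

```bash
python3 - <<'E'
from h import *
f=look("g6"); p=state()["tool_pos"]; print(white(f,"side",p,.026,p[2]-.0015)[0])
E
```

```text
[ 0.6101 -0.0348  0.1023] [ 1.   1.  -0.2] 0.5774251672514383 11.2
[ 0.60956195 -0.03786664]
```

Emit:
{"fn": "apply_moves", "kwargs": {"targets": [{"translation": [0.015, 0, 0.12], "twist": 0, "hand": 0}, {"translation": [0, 0, 0.15], "twist": 0, "hand": 0}, {"translation": [0, 0, 0.15], "twist": 0, "hand": 0}, {"translation": [0, 0, 0.13], "twist": 0, "hand": 0}, {"translation": [0, 0, 0.01], "twist": 0, "hand": 0}, {"translation": [0, 0, 0], "twist": 0, "hand": 0}, {"translation": [0, 0, 0], "twist": 0, "hand": 0}]}}

```text
time: 11.9
tool_pos: [0.6094, -0.0326, 0.0445]
tool_rot: [-0.0, 0.707, 0.707, -0.0]
contact_force: [0.5, 0.4, -0.8]
gripper_width: 0.577
grasp_force: 63.1
```

```bash
python3 - <<'E'
from h import *
look("g7",x0=310,y0=160)
E
```

```text
[ 0.6095 -0.0326  0.0447] [-0.2  0.1 -0.5] 0.5774043588134186 11.95
```

View pics/g7.png

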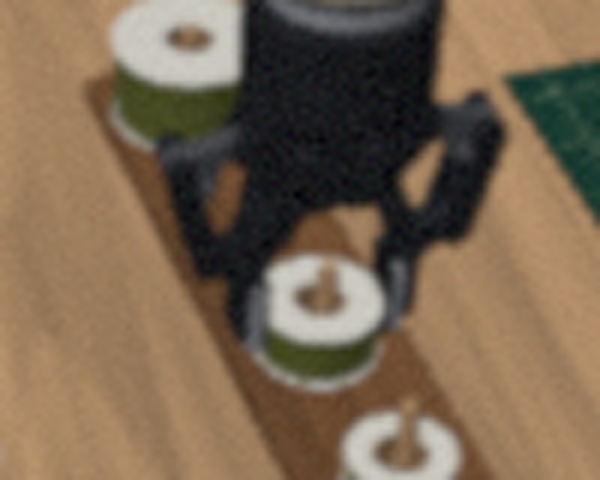

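The medium's peg shows through its hole. Next I'll release it and fetch the large reel.

Emit:
{"fn": "apply_moves", "kwargs": {"targets": [{"translation": [0, 0, 0.01], "twist": 0, "hand": 0}, {"translation": [0, 0, 0], "twist": 0, "hand": 1}, {"translation": [0, 0, 0], "twist": 0, "hand": 1}, {"translation": [0, 0, 0], "twist": 0, "hand": 1}, {"translation": [0, 0, -0.2], "twist": 0, "hand": 1}, {"translation": [0, 0, -0.3], "twist": 0, "hand": 1}, {"translation": [0, 0, -0.3], "twist": 0, "hand": 1}, {"translation": [0, 0, 0], "twist": 0, "hand": 1}]}}

```text
time: 12.75
tool_pos: [0.6132, -0.0333, 0.1303]
tool_rot: [0.004, 0.707, 0.707, 0.003]
contact_force: [-0.0, -0.4, 1.2]
gripper_width: 0.999
grasp_force: 0.0
```

Emit:
{"fn": "apply_moves", "kwargs": {"targets": [{"translation": [-0.11, -0.435, 0], "twist": 0, "hand": 1}, {"translation": [-0.11, -0.435, 0], "twist": 0, "hand": 1}, {"translation": [-0.11, -0.435, 0], "twist": 0, "hand": 1}, {"translation": [-0.1, -0.43, 0], "twist": 0, "hand": 1}, {"translation": [0, 0, 0.2], "twist": 0, "hand": 1}, {"translation": [0, 0, 0.2], "twist": 0, "hand": 1}, {"translation": [0, 0, 0], "twist": 0, "hand": 1}, {"translation": [0, 0, 0], "twist": 0, "hand": 1}]}}

```text
time: 13.55
tool_pos: [0.436, -0.0756, 0.084]
tool_rot: [-0.001, 0.707, 0.707, -0.0]
contact_force: [-0.0, -0.1, 0.6]
gripper_width: 0.998
grasp_force: 0.0
```

```bash
python3 - <<'E'
from h import *
F={c:grab_frame(c) for c in K}
print(np.round(state()["tool_pos"],4))
for n,p,r,z in(("small",(.617,-.118),.022,.036),("medium",(.610,-.034),.026,.042),("large",)+R["large"],("largest",)+R["largest"]):
    for c in K: print(n,c,white(F[c],c,p,r,z))
E
```

```text
[ 0.4371 -0.0759  0.0852]
small top (array([ 0.61244245, -0.11717845]), np.int32(212))
small side (array([ 0.61353547, -0.11995558]), np.int32(191))
medium top (array([ 0.60561376, -0.03346207]), np.int32(300))
medium side (array([ 0.60845017, -0.0339461 ]), np.int32(221))
large top (array([ 0.41410169, -0.05662291]), np.int32(19))
large side (array([ 0.43685771, -0.07670357]), np.int32(361))
largest top (array([0.59480506, 0.1337606 ]), np.int32(560))
largest side (array([0.59702797, 0.13273134]), np.int32(319))
```

Emit:
{"fn": "apply_moves", "kwargs": {"targets": [{"translation": [0, 0, 0.25], "twist": 0, "hand": 1}, {"translation": [0, 0, 0.2], "twist": 0, "hand": 1}, {"translation": [0, 0, 0.1], "twist": 0, "hand": 1}, {"translation": [0, 0, 0], "twist": 0, "hand": 0.5}, {"translation": [0, 0, 0], "twist": 0, "hand": 0}, {"translation": [0, 0, 0], "twist": 0, "hand": 0}, {"translation": [0, 0, 0], "twist": 0, "hand": 0}, {"translation": [0, 0, 0], "twist": 0, "hand": 0}]}}

```text
time: 14.45
tool_pos: [0.4376, -0.0762, 0.0308]
tool_rot: [0.001, 0.707, 0.707, 0.001]
contact_force: [0.5, 0.3, 5.0]
gripper_width: 0.684
grasp_force: 64.6
```

Emit:
{"fn": "apply_moves", "kwargs": {"targets": [{"translation": [0, 0, -0.1], "twist": 0, "hand": 0}, {"translation": [0, 0, -0.3], "twist": 0, "hand": 0}, {"translation": [0, 0, -0.4], "twist": 0, "hand": 0}, {"translation": [0, 0, -0.25], "twist": 0, "hand": 0}, {"translation": [0, 0, 0], "twist": 0, "hand": 0}, {"translation": [0, 0, 0], "twist": 0, "hand": 0}, {"translation": [0, 0, 0], "twist": 0, "hand": 0}]}}

```text
time: 15.15
tool_pos: [0.4351, -0.0753, 0.1327]
tool_rot: [-0.001, 0.707, 0.707, -0.001]
contact_force: [-0.4, 1.4, -1.3]
gripper_width: 0.68
grasp_force: 64.4
```

Emit:
{"fn": "apply_moves", "kwargs": {"targets": [{"translation": [0.25, 0.334, 0], "twist": 0, "hand": 0}, {"translation": [0.25, 0.334, 0], "twist": 0, "hand": 0}, {"translation": [0.25, 0.334, 0], "twist": 0, "hand": 0}, {"translation": [0.25, 0.334, 0], "twist": 0, "hand": 0}, {"translation": [0.25, 0.334, 0], "twist": 0, "hand": 0}, {"translation": [0, 0, 0.15], "twist": 0, "hand": 0}, {"translation": [0, 0, 0.1], "twist": 0, "hand": 0}, {"translation": [0, 0, 0], "twist": 0, "hand": 0}]}}

```text
time: 15.95
tool_pos: [0.6, 0.049, 0.1049]
tool_rot: [-0.003, 0.707, 0.707, -0.003]
contact_force: [-0.4, -0.0, -0.5]
gripper_width: 0.683
grasp_force: 64.6
```

Emit:
{"fn": "apply_moves", "kwargs": {"targets": [{"translation": [0, 0, 0], "twist": 0, "hand": 0}, {"translation": [0, 0, 0], "twist": 0, "hand": 0}, {"translation": [0, 0, 0], "twist": 0, "hand": 0}, {"translation": [0, 0, 0], "twist": 0, "hand": 0}]}}

```text
time: 16.35
tool_pos: [0.6035, 0.049, 0.1101]
tool_rot: [0.001, 0.707, 0.707, 0.0]
contact_force: [0.7, 0.2, -1.2]
gripper_width: 0.685
grasp_force: 64.6
```

```bash
python3 - <<'E'
from h import *
f=look("g8"); p=state()["tool_pos"]; print(white(f,"side",p,.03,p[2]+.0015)[0])
E
```

```text
[0.6035 0.049  0.11  ] [-0.3 -0.3  0.1] 0.6826697506231 16.4
[0.60290251 0.04970846]
```

Emit:
{"fn": "apply_moves", "kwargs": {"targets": [{"translation": [0, 0, 0.12], "twist": 0, "hand": 0}, {"translation": [0, 0, 0.18], "twist": 0, "hand": 0}, {"translation": [0, 0, 0.18], "twist": 0, "hand": 0}, {"translation": [0, 0, 0.13], "twist": 0, "hand": 0}, {"translation": [0, 0, 0.01], "twist": 0, "hand": 0}, {"translation": [0, 0, 0], "twist": 0, "hand": 0}, {"translation": [0, 0, 0], "twist": 0, "hand": 0}]}}

```text
time: 17.1
tool_pos: [0.6032, 0.0493, 0.0471]
tool_rot: [-0.0, 0.707, 0.707, -0.0]
contact_force: [-0.3, -0.4, -0.8]
gripper_width: 0.682
grasp_force: 66.7
```

```bash
python3 - <<'E'
from h import *
look("g9",x0=310,y0=140)
E
```

```text
[0.6033 0.0493 0.0473] [ 0.1  0.4 -1. ] 0.6842723400861752 17.15
```

View pics/g9.png

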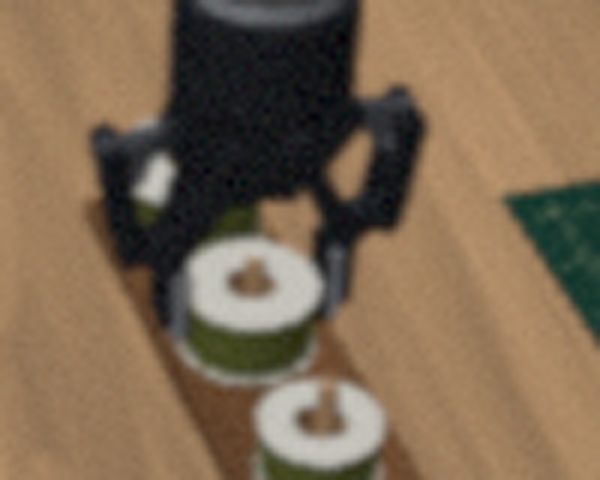

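Emit:
{"fn": "apply_moves", "kwargs": {"targets": [{"translation": [0, 0, 0.005], "twist": 0, "hand": 0}, {"translation": [0, 0, 0], "twist": 0, "hand": 1}, {"translation": [0, 0, 0], "twist": 0, "hand": 1}, {"translation": [0, 0, 0], "twist": 0, "hand": 1}, {"translation": [0, 0, -0.2], "twist": 0, "hand": 1}, {"translation": [0, 0, -0.3], "twist": 0, "hand": 1}, {"translation": [0, 0, -0.3], "twist": 0, "hand": 1}, {"translation": [0, 0, 0], "twist": 0, "hand": 1}]}}

```text
time: 17.95
tool_pos: [0.6067, 0.0492, 0.1327]
tool_rot: [0.004, 0.707, 0.707, 0.003]
contact_force: [0.3, 0.3, 0.9]
gripper_width: 0.999
grasp_force: 0.0
```

Emit:
{"fn": "apply_moves", "kwargs": {"targets": [{"translation": [-0.373, -0.197, 0], "twist": 0, "hand": 1}, {"translation": [-0.373, -0.197, 0], "twist": 0, "hand": 1}, {"translation": [-0.373, -0.197, 0], "twist": 0, "hand": 1}, {"translation": [-0.373, -0.197, 0], "twist": 0, "hand": 1}, {"translation": [-0.373, -0.197, 0], "twist": 0, "hand": 1}, {"translation": [-0.373, -0.197, 0], "twist": 0, "hand": 1}, {"translation": [-0.373, -0.197, 0], "twist": 0, "hand": 1}, {"translation": [-0.373, -0.197, 0], "twist": 0, "hand": 1}]}}

```text
time: 18.75
tool_pos: [0.4444, -0.2502, 0.1262]
tool_rot: [-0.0, 0.707, 0.707, -0.0]
contact_force: [0.4, 0.3, -0.8]
gripper_width: 1.001
grasp_force: 0.0
```

Emit:
{"fn": "apply_moves", "kwargs": {"targets": [{"translation": [-0.373, -0.197, 0], "twist": 0, "hand": 1}, {"translation": [-0.373, -0.197, 0], "twist": 0, "hand": 1}, {"translation": [0, 0, 0.2], "twist": 0, "hand": 1}, {"translation": [0, 0, 0.2], "twist": 0, "hand": 1}, {"translation": [0, 0, 0], "twist": 0, "hand": 1}, {"translation": [0, 0, 0], "twist": 0, "hand": 1}, {"translation": [0, 0, 0], "twist": 0, "hand": 1}]}}

```text
time: 19.45
tool_pos: [0.4069, -0.3239, 0.0878]
tool_rot: [0.001, 0.707, 0.707, -0.0]
contact_force: [0.0, 0.1, -0.6]
gripper_width: 1.0
grasp_force: 0.0
```

```bash
python3 - <<'E'
from h import *
f=look("ga",x0=250,y0=230,w=150,h=110,k=5)
print(np.round(state()["tool_pos"],4), white(f,"side",*R["smallest"]))
E
```

```text
[ 0.407  -0.3241  0.088 ] [-0.4  0.7 -1.2] 1.0009535522305755 19.5
[ 0.407  -0.3241  0.088 ] (array([ 0.40719546, -0.32724513]), np.int32(241))
```

View pics/ga.png

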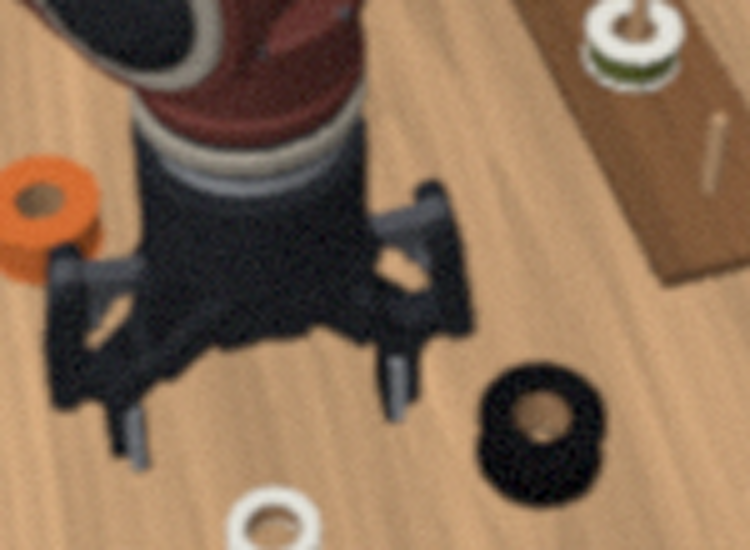

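Emit:
{"fn": "apply_moves", "kwargs": {"targets": [{"translation": [0, 0, 0.25], "twist": 0, "hand": 1}, {"translation": [0, 0, 0.2], "twist": 0, "hand": 1}, {"translation": [0, 0, 0.1], "twist": 0, "hand": 1}, {"translation": [0, 0, 0.08], "twist": 0, "hand": 0.5}, {"translation": [0, 0, 0], "twist": 0, "hand": 0}, {"translation": [0, 0, 0], "twist": 0, "hand": 0}, {"translation": [0, 0, 0], "twist": 0, "hand": 0}, {"translation": [0, 0, 0], "twist": 0, "hand": 0}]}}

```text
time: 20.3
tool_pos: [0.4072, -0.3247, 0.0254]
tool_rot: [0.001, 0.707, 0.707, -0.0]
contact_force: [-1.5, 0.8, 4.2]
gripper_width: 0.387
grasp_force: 59.8
```

Emit:
{"fn": "apply_moves", "kwargs": {"targets": [{"translation": [0, 0, -0.1], "twist": 0, "hand": 0}, {"translation": [0, 0, -0.3], "twist": 0, "hand": 0}, {"translation": [0, 0, -0.4], "twist": 0, "hand": 0}, {"translation": [0, 0, -0.3], "twist": 0, "hand": 0}, {"translation": [0, 0, 0], "twist": 0, "hand": 0}, {"translation": [0, 0, 0], "twist": 0, "hand": 0}, {"translation": [0, 0, 0], "twist": 0, "hand": 0}]}}

```text
time: 21.0
tool_pos: [0.4056, -0.323, 0.1326]
tool_rot: [-0.001, 0.707, 0.707, 0.0]
contact_force: [0.1, 0.6, -0.3]
gripper_width: 0.39
grasp_force: 59.7
```

Emit:
{"fn": "apply_moves", "kwargs": {"targets": [{"translation": [0.205, 0.362, 0], "twist": 0, "hand": 0}, {"translation": [0.205, 0.362, 0], "twist": 0, "hand": 0}, {"translation": [0.205, 0.362, 0], "twist": 0, "hand": 0}, {"translation": [0.205, 0.362, 0], "twist": 0, "hand": 0}, {"translation": [0.205, 0.362, 0], "twist": 0, "hand": 0}, {"translation": [0.205, 0.362, 0], "twist": 0, "hand": 0}, {"translation": [0, 0, 0.15], "twist": 0, "hand": 0}, {"translation": [0, 0, 0.15], "twist": 0, "hand": 0}]}}

```text
time: 21.8
tool_pos: [0.6231, -0.1998, 0.1014]
tool_rot: [-0.001, 0.707, 0.708, -0.001]
contact_force: [-0.2, 0.2, -0.7]
gripper_width: 0.383
grasp_force: 59.8
```

Emit:
{"fn": "apply_moves", "kwargs": {"targets": [{"translation": [0, 0, 0], "twist": 0, "hand": 0}, {"translation": [0, 0, 0], "twist": 0, "hand": 0}, {"translation": [0, 0, 0], "twist": 0, "hand": 0}, {"translation": [0, 0, 0], "twist": 0, "hand": 0}, {"translation": [0, 0, 0], "twist": 0, "hand": 0}]}}

```text
time: 22.3
tool_pos: [0.6236, -0.2013, 0.1048]
tool_rot: [0.001, 0.707, 0.707, 0.0]
contact_force: [0.4, 0.0, -0.5]
gripper_width: 0.385
grasp_force: 59.8
```

```bash
python3 - <<'E'
from h import *
f=look("gb",x0=345,y0=210); p=state()["tool_pos"]; print(white(f,"side",p,.018,p[2]-.011)[0])
E
```

```text
[ 0.6237 -0.2011  0.1046] [-1.3  0.  -0.5] 0.3859970886504187 22.35
[ 0.62212541 -0.2078939 ]
```

View pics/gb.png

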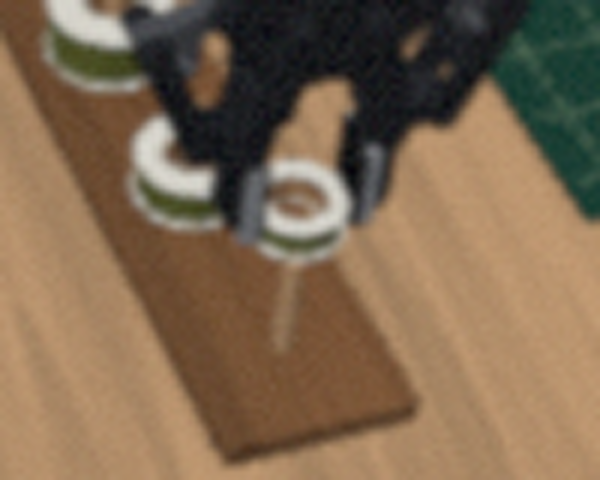

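Emit:
{"fn": "apply_moves", "kwargs": {"targets": [{"translation": [0.015, -0.01, 0.12], "twist": 0, "hand": 0}, {"translation": [0, 0, 0.18], "twist": 0, "hand": 0}, {"translation": [0, 0, 0.18], "twist": 0, "hand": 0}, {"translation": [0, 0, 0.13], "twist": 0, "hand": 0}, {"translation": [0, 0, 0.01], "twist": 0, "hand": 0}, {"translation": [0, 0, 0], "twist": 0, "hand": 0}, {"translation": [0, 0, 0], "twist": 0, "hand": 0}]}}

```text
time: 23.05
tool_pos: [0.6222, -0.199, 0.0409]
tool_rot: [-0.001, 0.707, 0.707, -0.0]
contact_force: [-0.8, 0.3, -0.5]
gripper_width: 0.384
grasp_force: 65.1
```

```bash
python3 - <<'E'
from h import *
look("gc",x0=345,y0=210)
E
```

```text
[ 0.6223 -0.1991  0.0412] [0.2 0.5 0.7] 0.3895991721603528 23.1
```

View pics/gc.png

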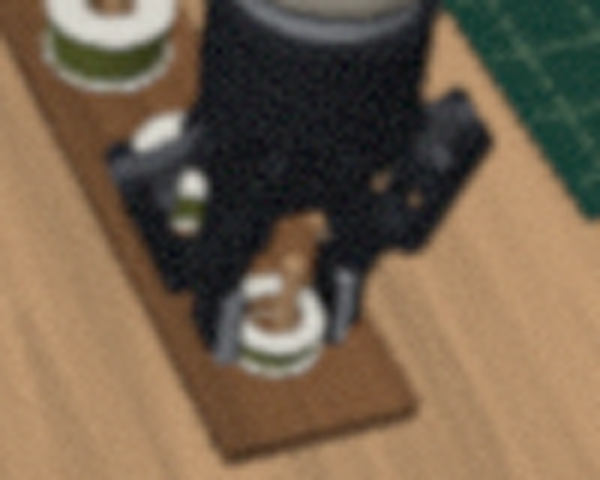

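The smallest's peg stands through its hole. I'll release it, retreat away from the stand and do a final check.

Emit:
{"fn": "apply_moves", "kwargs": {"targets": [{"translation": [0, 0, 0], "twist": 0, "hand": 1}, {"translation": [0, 0, 0], "twist": 0, "hand": 1}, {"translation": [0, 0, 0], "twist": 0, "hand": 1}, {"translation": [0, 0, -0.2], "twist": 0, "hand": 1}, {"translation": [0, 0, -0.3], "twist": 0, "hand": 1}, {"translation": [0, 0, -0.4], "twist": 0, "hand": 1}, {"translation": [0, 0, -0.4], "twist": 0, "hand": 1}, {"translation": [0, 0, 0], "twist": 0, "hand": 1}]}}

```text
time: 23.9
tool_pos: [0.6263, -0.2008, 0.1805]
tool_rot: [0.006, 0.707, 0.707, 0.002]
contact_force: [0.8, 0.0, 0.3]
gripper_width: 1.002
grasp_force: 0.0
```

Emit:
{"fn": "apply_moves", "kwargs": {"targets": [{"translation": [0, -0.4, 0], "twist": 0, "hand": 1}, {"translation": [0, -0.4, 0], "twist": 0, "hand": 1}, {"translation": [0, -0.4, 0], "twist": 0, "hand": 1}, {"translation": [0, -0.4, 0], "twist": 0, "hand": 1}, {"translation": [0, -0.4, 0], "twist": 0, "hand": 1}, {"translation": [0, 0, 0], "twist": 0, "hand": 1}, {"translation": [0, 0, 0], "twist": 0, "hand": 1}, {"translation": [0, 0, 0], "twist": 0, "hand": 1}]}}

```text
time: 24.7
tool_pos: [0.4233, -0.1995, 0.1722]
tool_rot: [0.001, 0.707, 0.707, 0.0]
contact_force: [-0.2, -0.7, -0.7]
gripper_width: 0.997
grasp_force: 0.0
```

```bash
python3 - <<'E'
from h import *
look("gd",x0=290,y0=140,w=160,h=140,k=4)
E
```

```text
[ 0.4235 -0.1994  0.1722] [ 0.5 -0.2  0.4] 1.0013218301067512 24.75
```

View pics/gd.png

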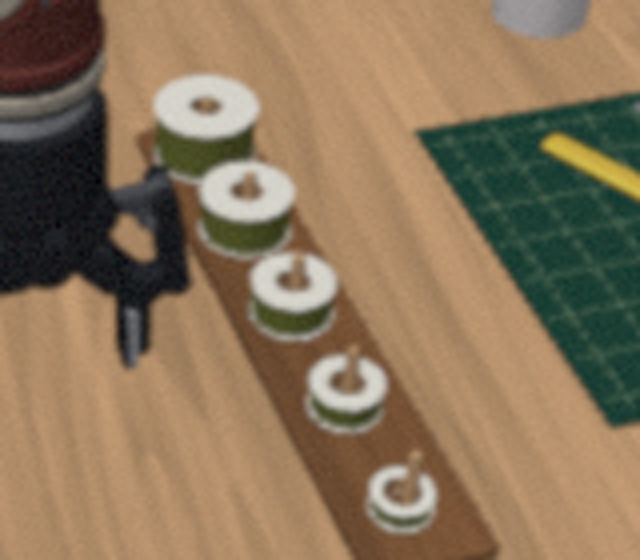

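All five reels lie flat on their pegs in descending order, with flanges at crop (207,105), (247,190), (293,280), (347,383) and (403,492).

```bash
python3 -c "
from plant import *
print(job_done())"
```

```text
the job is handed in; nothing more can be done
None
```

The job is handed in: all four loose reels lie flat on their pegs in order from large to smallest beside the biggest reel, which stayed where it was; I did not re-measure the stamp, jar, stapler or glue at the end, but nothing I did came near enough to push them.

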